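Clamp the mandrel in the angle vise

TASK

Take the polished steel mandrel from its wooden rest and slide it endwise under the orange pad of the green angle vise, so that it lies down in both vees with its end close to the vise's end plate, and let go of it. Then turn the red T-handle clockwise until the rising resistance shows that the mandrel is firmly clamped, without overtightening, and let go. Leave the other things on the bench where they are.

Things in the scene. Friction and masses are not known exactly. Their poses are not given: they have to be found in the camera images.
- mandrel_mid (a point): Centre of the mandrel: polished steel round bar, 30 mm diameter, 200 mm long, 0.5 to 0.75 kg, both ends alike; the point's y axis runs along it. It starts level in two notches (18 mm wide) of a brown wooden rest, 70 x 160 mm, its axis 45 mm above the bench. The notches are 60 mm either side of the rest's middle; between them the bar is free to grip.
- vise_seat (a point): On the green angle vise (fixed): the point on a seated mandrel's axis under the pad, 85 mm above the bench. Site axes: z up, y level along the seated mandrel away from the end plate, x level away from the robot. The seated mandrel's middle belongs at y +77 mm (65 to 87), its end then 8 mm from the end plate, whose face is at y -30 mm.
- vise_vee (a point): Like vise_seat with the same axes, but over the second vee, at y +151 mm. Vee 1 (under the pad) is 28 mm wide along y, vee 2 is 18 mm wide; between them is open space down to the 20 mm base, so hold the mandrel by its middle. Both 90-degree vees lean 35 degrees to -x: one face is nearly a floor, the other nearly a wall on the +x side, reaching 10 mm above the axis.
- pad_face (a point): Centre of the lower face of the orange pad, 20 mm across, which moves down the screw's line to vise_seat. At the start it leaves 10 to 16 mm over a seated mandrel (whose surface is 15 mm up the line from vise_seat). The mandrel cannot come from above: it enters along vise -y, a few mm above its seat, once its leading end is in front of the pad.
- tbar_mid (a point): Middle of the red T-bar, 136 mm up the screw's line from vise_seat; it turns but does not travel. Bar 84 mm long, 16 x 16 mm; point y runs along the bar, point z up the screw's line away from the vise. The line leans 35 degrees from vertical to vise -x. A 12 mm shaft leads down to the head block, which begins 36 mm below the bar's middle: pinch the bar across its middle, tool along the line.
- head_mid (a point): Middle of the vise's head block, which carries the screw 81 mm up its line from vise_seat: 40 mm wide, 38 mm high along the line, reaching vise y -42 to +18 mm. A gripper that lowers the mandrel must stay clear of it and of the T-handle. Same axes as vise_seat.
- tscrew (a joint): T-handle angle, rad: 0.1 to 0.7 at the start, stop at 3.7, grows clockwise seen down the screw from the handle. 1 rad moves the pad 8 mm. Free turning takes 0.3 N m; the pad is sprung, 6 N/mm: once it touches a seated mandrel, at about 2.0 rad, pressure grows about 45 N and torque 0.36 N m per rad. It stays where left up to 35 N. Firm is over 12 N; 25 N is ideal; over 50 N is too tight.
- tee: Brass tee fitting, 100 x 74 x 40 mm, a bystander; origin on the bench under it.
- gauge: Copper manifold with two round gauges, 40 x 166 x 69 mm, a bystander; origin on the bench under it.
- case: Gray nylon case, 110 x 170 x 50 mm, a bystander; origin on the bench under it.
- jar: Jar, 60 mm across and 90 mm tall, a bystander; origin on the bench under it.
- driver: Screwdriver lying on the bench, 180 mm long, a bystander.
- mandrel: The mandrel's body; origin on its surface, 15 mm from its axis at mid-length.
- pad: The orange pad as a body; its origin lies 31 mm down the screw's line from pad_face (same orientation as the unturned T-bar).
Not all that is in view belongs to the job. What is meant by the mandrel is not black, and is the smaller of those in its own colour.

How it is judged:
On the way:
1. the mandrel lies in both vees under the pad, near the end plate, let go of and not yet clamped (x of mandrel_mid in the frame of vise_seat between -0.004 and 0.004 m and z of mandrel_mid in the frame of vise_seat between -0.004 and 0.004 m and y of mandrel_mid in the frame of vise_seat between 0.062 and 0.09 m and angle between the y axis of mandrel_mid and the y axis of vise_seat, either way round below 0.04 rad and contact force between the fingers and mandrel below 0.3 N and contact force between pad and mandrel below 1 N and linear speed of mandrel below 0.02 m/s), for 0.2 s.
At the end, for the whole second after the job is handed in: The mandrel is at rest in both vees (its axis within 4 mm of the seat's line and 0.04 rad of its direction, its middle 62 to 90 mm from the pad's line towards the open end), and the pad presses on it with 12 N or more (at most 50 N at any time), the handle let go (x of mandrel_mid in the frame of vise_seat between -0.004 and 0.004 m and z of mandrel_mid in the frame of vise_seat between -0.004 and 0.004 m and y of mandrel_mid in the frame of vise_seat between 0.062 and 0.09 m and angle between the y axis of mandrel_mid and the y axis of vise_seat, either way round below 0.04 rad and contact force between pad and mandrel above 12 N and linear speed of mandrel below 0.01 m/s); the robot touches nothing.
It fails at once if the screw is overtightened: the pad presses with more than 50 N (contact force between pad and mandrel above 50 N).
It fails at once if a bystander (tee, gauge, case, jar or screwdriver) is moved by more than 30 mm (distance of any of tee, gauge, case, jar, driver from where it was at the start of the episode above 0.03 m).
It also fails if it takes over 59 s, if anything falls off the work surface, if the arm or the gripper's body presses on something with over 40 N, if the wrist force passes 120 N, or if a joint passes its speed limit or range.

ROBOT

A 6-joint arm with a two-finger parallel gripper is mounted at the origin on the work surface. World frame = base frame: x ahead of the robot, y to its left, z up, the work surface at z = 0. Lengths are in m, angles in rad, forces in N, time in s.
With the tool pointing down it reaches from about 0.425 to 0.95 m from the base axis. Payload 3.5 kg.
Tool frame: the origin (TCP) lies on the centre line of the jaws, within the pads' length; the fingertips stand 19 mm ahead of it and the grasp point (between the pads) is the TCP; z points along the fingers, y is the line along which they close (so a half turn about z gives the same grasp; the last joint's range is limited). The gripper opens to 85 mm and grips with 20 to 120 N. Pads are 22 mm wide; open, the fingers measure 114 mm over their backs; the gripper's body (76 mm by 85 mm) begins 54 mm behind the grasp point. The pads swing forward as they close: fully open they stand 13 mm farther back than shut.
Start: joints at [-1.405, 0.286, 1.577, -0, 1.279, -0.15], TCP at [0.21, -0.642, 0.25] pointing down, gripper open.
Joint ranges: [-2.77, 2.77], [-0.9, 2.22], [0.21, 2.48], [-1.53, 4.67], [0.24, 2.81], [-2.84, 2.84]. Speed limits (rad/s): [2.79, 2.79, 3.14, 3.14, 3.14, 3.14].

INTERFACE

Orientations are given as a unit quaternion [x, y, z, w].
In Python, from plant import status, cams, ctrl gives the robot as it stands.
- The arm moves only by the shell command python3 -m inch 'ROWS' [FORCE]. ROWS is JSON, a list of rows, each a list of 3 entries, a list of its own where there are three numbers: the opening, from -1 (shut) to 1 (fully open), then the shift along the tool's x, y, z in cm, then the turn about the tool's z in rad. In form: [[jaw, [dx, dy, dz], twist], ...]. A call has 1 to 20 rows; each row is the pose to reach, as a shift and turn from the pose commanded when the call began, along the tool's axes at that moment; what a row does not reach only later rows make up. A row lasts 1/10 s, in which the tool goes at most 50 mm and 8.59 degrees, less where a joint would pass 70% of its speed; a pose out of reach is approached as far as the arm can. A call with a gripper value outside its range is refused whole. The fingers move at their own pace and stop on an object; FORCE is the grip in N (left out, the last holds). Time passes only in rows, so rows that repeat a pose let the fingers close. It gives the time, the measured TCP pose, the force and the opening at its end, in the units of the state.
- status.get_state(): the state, without advancing time (a new reading comes with each control period).
- cams.read_camera(name): name is "scene" or "top" or "wrist"; returns the picture (400x640x3 uint8, blue, green, red); there is no depth.
- cams.calibration(name): a dict with "camera_matrix" (3x3 intrinsics, pixels), "cam_to_world" (4x4, takes a point from camera to world coordinates); the wrist camera has in their place "mount" (4x4, takes a point from camera to tool coordinates, whose origin is the TCP and whose axes are the flange's). Camera axes: x right, y down, z forward; pixel columns grow to the right and rows downward; lengths in m; the calibration is good to about 2 mm. A picture is of the moment at which its call begins: read the wrist's pose just before it. calibration takes no time and is no camera call.
- ctrl.sign_off(): hands the job in, once; it reports no verdict.
The state is a dict: "time": time; "qpos": joint angles; "dq": joint speeds; "joint_efforts": joint torques, N m; "eef_pos": TCP position; "tcp_rot": TCP orientation; "contact_force": force on the tool from outside, world axes, zero at the start; "wrist_torque": the same for the moment, N m; "opening": opening from 0.0 (shut) to 1.0 (fully open).
Only numpy, scipy, OpenCV 4.12 (cv2) and the standard library are available. Lean on these libraries where they do the work, as an engineer would, in place of code of your own. Each camera call takes 0.05 s, during which the arm holds its last target. There are 200 camera calls.

## Working session

There is one attempt and no reset: what is moved stays moved. The work goes in short steps, Python scripts to look and compute and a shell command to move; the robot and the scene stay as the last step left them, time stands still between calls to the robot, and variables do not carry over. Pictures are saved under pics/ and viewed, on a budget of 10 in all, crops included, one or two more only if the job needs it, and the job is handed in when it is done.

```bash
ls; mkdir -p pics
python3 - <<'E'
from plant import status,cams
import cv2,numpy as np
print(status.get_state())
for n in ("scene","top"):
    im=cams.read_camera(n); cv2.imwrite(f"pics/{n}0.png",im)
    c=cams.calibration(n); print(n,np.round(c["camera_matrix"],2).tolist(),np.round(c["cam_to_world"],4).tolist())
print({k:np.round(v,4).tolist() for k,v in cams.calibration("wrist").items()})
E
```

```text
pics
{'time': 0.0, 'qpos': array([-1.40499974e+00,  2.87192984e-01,  1.57815177e+00, -1.53630703e-05,
        1.27861392e+00, -1.49977516e-01]), 'dq': array([ 0.00147254, -0.00031621,  0.00215334,  0.0002943 , -0.00047731,
        0.00152756]), 'joint_efforts': array([-5.89146184e-04, -4.05981338e+01, -2.92623210e+01, -1.84739451e-04,
        5.80698557e-03,  2.37296049e-06]), 'eef_pos': array([ 0.20956104, -0.64100833,  0.24894258]), 'tcp_rot': array([ 9.87560670e-01,  1.57233977e-01, -1.67100783e-05, -1.18291424e-03]), 'contact_force': array([ 0.69151948,  0.03557903, -1.02625645]), 'wrist_torque': array([-0.01179162,  0.01795494,  0.02304103]), 'opening': 0.999721684033486}
scene [[377.3, 0.0, 319.83], [0.0, 377.3, 198.38], [0.0, 0.0, 1.0]] [[0.783, 0.4928, -0.3796, 0.9186], [0.6221, -0.621, 0.4769, -0.5703], [-0.0007, -0.6095, -0.7928, 1.0329], [0.0, 0.0, 0.0, 1.0]]
top [[516.51, 0.0, 304.3], [0.0, 516.51, 198.64], [0.0, 0.0, 1.0]] [[0.0228, -0.9829, 0.1829, 0.2411], [-0.9997, -0.0237, -0.0032, -0.0164], [0.0074, -0.1828, -0.9831, 1.6304], [0.0, 0.0, 0.0, 1.0]]
{'camera_matrix': [[290.269, 0.0, 318.1384], [0.0, 290.269, 200.1905], [0.0, 0.0, 1.0]], 'mount': [[-0.0003, -0.9517, -0.3069, 0.0789], [1.0, -0.0009, 0.0017, 0.0007], [-0.0019, -0.3069, 0.9517, -0.1241], [0.0, 0.0, 0.0, 1.0]]}
```

View pics/top0.png

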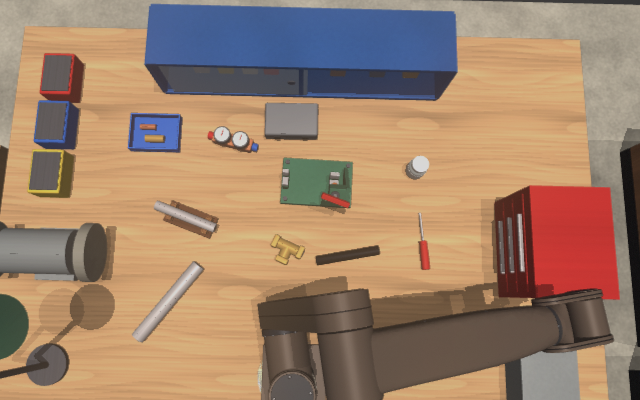

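View pics/scene0.png

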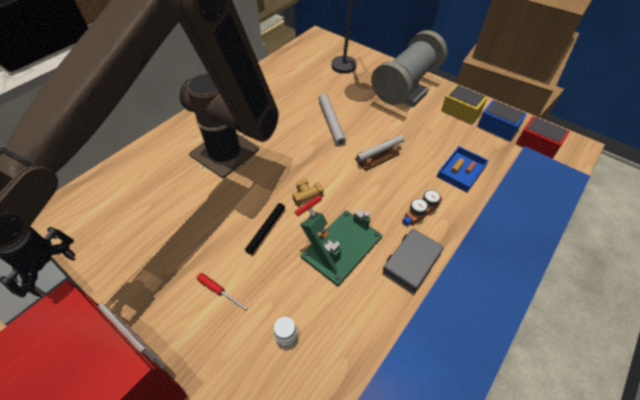

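The top view shows three bar-like candidates. The steel bar in the wooden rest is at (187,217), about 65 px or 0.2 m long. A larger steel bar lies on the bench at (168,302), and a black bar is at (347,255). I choose the one in the rest. The vise is at (317,182), with its red T-bar at (335,201). Next I'll take close crops and do the colour measurements.

```bash
cat > h.py <<'E'
import numpy as np,cv2
from plant import status,cams
from scipy.spatial.transform import Rotation as R
def cam(n,s=None):
    c=cams.calibration(n); K=np.array(c["camera_matrix"])
    if n!="wrist": return K,np.array(c["cam_to_world"])
    T=np.eye(4);T[:3,:3]=R.from_quat(s["tcp_rot"]).as_matrix();T[:3,3]=s["eef_pos"]
    return K,T@np.array(c["mount"])
def ray(C,uv):
    K,T=C; d=T[:3,:3]@np.linalg.inv(K)@np.array([uv[0],uv[1],1.]); return T[:3,3],d/np.linalg.norm(d)
def onz(C,uv,z):
    o,d=ray(C,uv); return o+d*(z-o[2])/d[2]
def tri(obs):
    A=np.zeros((3,3));b=np.zeros(3)
    for C,uv in obs:
        o,d=ray(C,uv);P=np.eye(3)-np.outer(d,d);A+=P;b+=P@o
    x=np.linalg.solve(A,b)
    return x,[round(float(np.linalg.norm((np.eye(3)-np.outer(ray(C,uv)[1],ray(C,uv)[1]))@(x-C[0+1][:3,3])))*1000,1) for C,uv in obs]
def proj(C,p):
    K,T=C; q=np.linalg.inv(T)@np.append(p,1); q=K@q[:3]; return q[:2]/q[2]
E
python3 - <<'E'
from h import *
t=cv2.imread("pics/top0.png"); s=cv2.imread("pics/scene0.png")
a=cv2.resize(t[140:250,145:365],(800,400),interpolation=cv2.INTER_CUBIC)
b=cv2.resize(s[120:290,240:440],(700,595),interpolation=cv2.INTER_CUBIC)
cv2.imwrite("pics/ct.png",a);cv2.imwrite("pics/cs.png",b)
for n,im in (("top",t),("scene",s)):
    C=cam(n);h=cv2.cvtColor(im,cv2.COLOR_BGR2HSV)
    for nm,lo,hi in(("green",(50,70,30),(90,255,160)),("red",(0,180,90),(6,255,255)),("orange",(7,200,140),(16,255,255))):
        m=cv2.inRange(h,lo,hi); cs,_=cv2.findContours(m,0,1)
        for c in cs:
            if cv2.contourArea(c)>15:
                r=cv2.minAreaRect(c); print(n,nm,cv2.contourArea(c),np.round(r[0]),np.round(r[1]),round(r[2]), np.round(onz(C,r[0],.02),3) if nm=="green" else "", np.round(cv2.boxPoints(r)).tolist() if nm!="orange" else "")
C=cam("top")
for uv in ((156,203),(215,232),(168,302)): print(onz(C,uv,.045))
E
```

```text
top red 68.0 [425. 255.] [26.  5.] 84  [[421.0, 242.0], [426.0, 242.0], [429.0, 268.0], [423.0, 268.0]]
top red 94.0 [335. 200.] [28.  4.] 21  [[321.0, 197.0], [323.0, 193.0], [348.0, 203.0], [347.0, 207.0]]
top red 8433.5 [574. 242.] [116.  84.] 87  [[529.0, 186.0], [612.0, 182.0], [618.0, 298.0], [535.0, 302.0]]
top red 47.5 [57. 90.] [12. 34.] 70  [[39.0, 90.0], [71.0, 79.0], [75.0, 90.0], [44.0, 102.0]]
scene green 3108.5 [335. 237.] [67. 73.] 42 [ 0.567 -0.053  0.02 ] [[286.0, 243.0], [334.0, 188.0], [384.0, 232.0], [336.0, 287.0]]
scene red 12224.0 [ 61. 365.] [132. 135.] 47  [[-33.0, 363.0], [65.0, 271.0], [155.0, 367.0], [56.0, 459.0]]
scene red 170.0 [209. 283.] [27.  8.] 35  [[196.0, 279.0], [200.0, 272.0], [223.0, 288.0], [218.0, 294.0]]
scene red 123.5 [308. 205.] [ 5. 29.] 54  [[295.0, 211.0], [318.0, 194.0], [322.0, 198.0], [298.0, 215.0]]
scene red 79.5 [545. 131.] [41. 16.] 24  [[524.0, 130.0], [530.0, 115.0], [567.0, 132.0], [561.0, 147.0]]
[0.51115308 0.43935327 0.045     ]
[0.42491669 0.2511897  0.045     ]
[0.21041808 0.3806988  0.045     ]
```

View pics/ct.png

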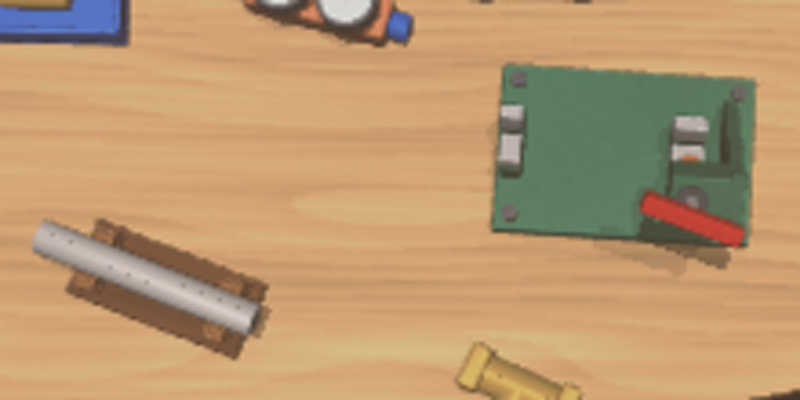

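View pics/cs.png

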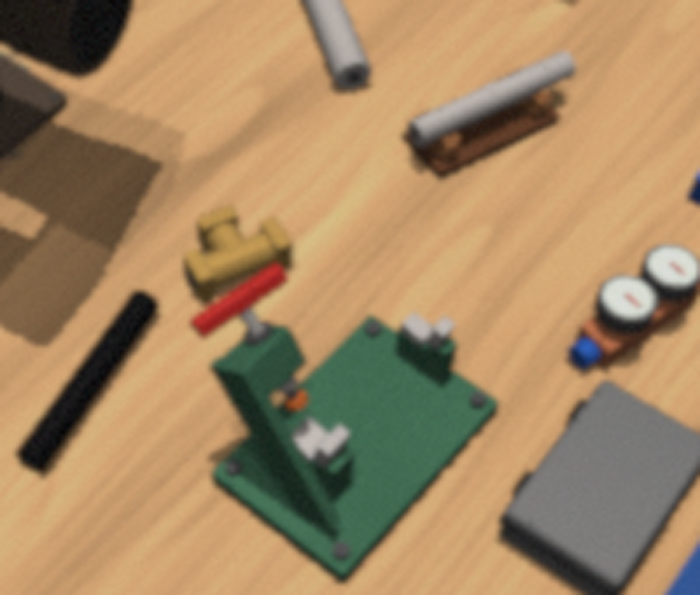

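The crops confirm the choice. In the top crop the bar in the rest runs from (40,235) to (255,318), with its left end overhanging further. The vise's vee 2 is at (511,135) and vee 1 at (688,140), with the orange pad at (690,157) and the T-bar from (648,205) to (745,238). The end plate is on the right, so vise +y is roughly world +y. Next step is the numbers.

Run:
```python
from h import *
T=cam("top");S=cam("scene")
t=lambda x,y:(145+(x+.5)/3.636-.5,140+(y+.5)/3.636-.5); s=lambda x,y:(240+(x+.5)/3.5-.5,120+(y+.5)/3.5-.5)
for nm,a,z in(("TL",(505,64),.02),("TR",(756,78),.02),("BR",(748,245),.02),("BL",(493,230),.02),("v2apex",(511,133),.0676),("v1apex",(689,142),.0676),("mL",(38,236),.045),("mR",(258,320),.045)):
    print(nm,np.round(onz(T,t(*a),z),4))
for nm,a,b in (("TbarL",(645,203),(282,268)),("TbarR",(744,239),(200,330)),("mandL",(40,235),(570,62)),("mandR",(255,318),(418,135)),("BLc",(493,230),(373,318)),("TLc",(505,64),(496,405)),("BRc",(748,245),(216,478))):
    x,e=tri([(T,t(*a)),(S,s(*b))]);print(nm,np.round(x,4),e)
```

```text
TL [0.6746 0.0483 0.02  ]
TR [ 0.6673 -0.174   0.02  ]
BR [ 0.5173 -0.1679  0.02  ]
BL [0.5252 0.0543 0.02  ]
v2apex [0.6012 0.0395 0.0676]
v1apex [ 0.597  -0.1125  0.0676]
mL [0.5062 0.4418 0.045 ]
mR [0.4384 0.2501 0.045 ]
TbarL [ 0.5178 -0.0688  0.2071] [2.4, 2.4]
TbarR [ 0.4957 -0.1462  0.1879] [3.7, 3.7]
mandL [0.5086 0.4412 0.0468] [2.2, 2.2]
mandR [0.4414 0.254  0.044 ] [1.5, 1.5]
BLc [0.5286 0.0565 0.012 ] [2.7, 2.7]
TLc [0.6757 0.0482 0.0144] [0.5, 0.5]
BRc [ 0.5211 -0.1667  0.009 ] [2.9, 2.9]
```

The values agree: vise seat at about (0.585, -0.112), yaw about -0.032, T-bar q about 0.33, and mandrel middle at (0.474, 0.3465, 0.0455) with length 0.20. I'll work out the first moves from these.

```bash
cat > go.py <<'E'
# prints rows' shift (cm, tool axes) and twist for world goals: x y z yaw(tool x heading)
import sys; from h import *
s=status.get_state(); M=R.from_quat(s["tcp_rot"]).as_matrix(); yaw=np.arctan2(M[1,0],M[0,0])
print("t",round(s["time"],2),"pos",np.round(s["eef_pos"],4),"yaw",round(yaw,4),"open",round(s["opening"],3),"F",np.round(s["contact_force"],1),"T",np.round(s["wrist_torque"],2),"q",np.round(s["qpos"],2))
for a in sys.argv[1:]:
    g=np.array([float(v) for v in a.split(",")])
    print(a,"->",np.round(100*M.T@(g[:3]-s["eef_pos"]),2),"twist",round(yaw-g[3],3))
E
python3 go.py 0.5,-0.3,0.33,0.6 0.52,0,0.33,.9 0.474,0.3465,0.2,1.228
```

```text
t 0.1 pos [ 0.2096 -0.6411  0.2491] yaw 0.3157 open 1.001 F [-0.3  0.4 -1. ] T [0.04 0.01 0.02] q [-1.41  0.29  1.58  0.    1.28 -0.15]
0.5,-0.3,0.33,0.6 -> [ 38.2  -23.42  -8.03] twist -0.284
0.52,0,0.33,.9 -> [ 49.42 -51.32  -7.97] twist -0.584
0.474,0.3465,0.2,1.228 -> [ 55.8  -85.65   5.1 ] twist -0.912
```

```bash
python3 -m inch '[[1,[38,-23,-8],-0.28],[1,[38,-23,-8],-0.28],[1,[38,-23,-8],-0.28],[1,[38,-23,-8],-0.28],[1,[38,-23,-8],-0.28],[1,[38,-23,-8],-0.28],[1,[38,-23,-8],-0.28],[1,[38,-23,-8],-0.28],[1,[38,-23,-8],-0.28],[1,[49,-51,-8],-0.58],[1,[49,-51,-8],-0.58],[1,[49,-51,-8],-0.58],[1,[49,-51,-8],-0.58],[1,[49,-51,-8],-0.58],[1,[49,-51,-8],-0.58]]'
python3 - <<'E'
from h import *
s=status.get_state(); im=cams.read_camera("wrist"); cv2.imwrite("pics/w0.png",im); C=cam("wrist",s)
print([np.round(proj(C,p)) for p in ((.507,-.1075,.197),(.585,-.112,.085),(.597,-.1125,.0676),(.6012,.0395,.0676))])
E
python3 go.py 0.474,0.3465,0.2,1.228
```

```text
time: 1.6
eef_pos: [0.5164, -0.0045, 0.3299]
tcp_rot: [0.901, 0.433, -0.0, -0.0]
contact_force: [1.4, -0.9, 0.3]
opening: 0.997
[array([373., 276.]), array([408., 200.]), array([411., 191.]), array([348.,  99.])]
t 1.65 pos [0.5162 0.0022 0.3301] yaw 0.9018 open 1.002 F [-1.9  3.7 -0.9] T [0.15 0.07 0.01] q [-0.2  -0.12  1.87  0.01  1.4   0.47]
0.474,0.3465,0.2,1.228 -> [ 24.33 -24.61  13.22] twist -0.326
```

View pics/w0.png

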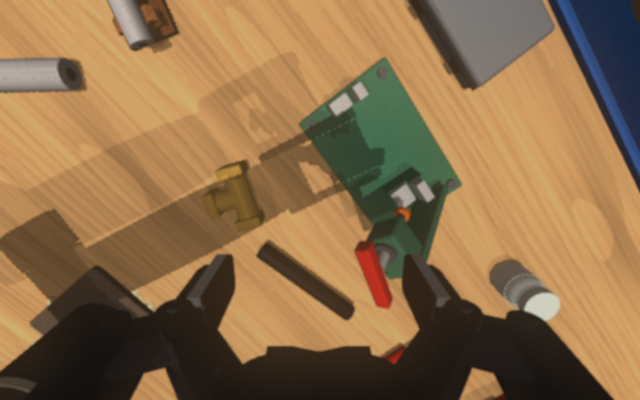

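The wrist view shows the T-bar middle at (373,275) against a predicted (373,276). The vee gaps are at (351,97) and (413,192) against predicted (348,99) and (411,191), so the vise pose holds. Now to hover over the mandrel.

```bash
python3 -m inch '[[1,[24.3,-24.6,13.2],-0.326],[1,[24.3,-24.6,13.2],-0.326],[1,[24.3,-24.6,13.2],-0.326],[1,[24.3,-24.6,13.2],-0.326],[1,[24.3,-24.6,13.2],-0.326],[1,[24.3,-24.6,13.2],-0.326],[1,[24.3,-24.6,13.2],-0.326],[1,[24.3,-24.6,13.2],-0.326],[1,[24.3,-24.6,13.2],-0.326],[1,[24.3,-24.6,13.2],-0.326]]'
python3 - <<'E'
from h import *
s=status.get_state(); im=cams.read_camera("wrist"); cv2.imwrite("pics/w1.png",im); C=cam("wrist",s)
print([np.round(proj(C,p)) for p in ((.474,.3465,.045),(.508,.4415,.045),(.440,.252,.045))])
E
python3 go.py 0.474,0.3465,0.05,1.228
```

```text
time: 2.65
eef_pos: [0.4765, 0.3366, 0.1978]
tcp_rot: [0.819, 0.574, -0.001, 0.0]
contact_force: [0.1, -0.1, 0.5]
opening: 0.995
[array([311., 181.]), array([310.,  69.]), array([312., 270.])]
t 2.7 pos [0.477  0.3362 0.1985] yaw 1.2215 open 1.0 F [-0.4 -0.5 -0.8] T [-0.04  0.05 -0.04] q [ 0.44  0.14  1.85 -0.    1.15  0.79]
0.474,0.3465,0.05,1.228 -> [ 0.87 -0.64 14.85] twist -0.007
```

View pics/w1.png

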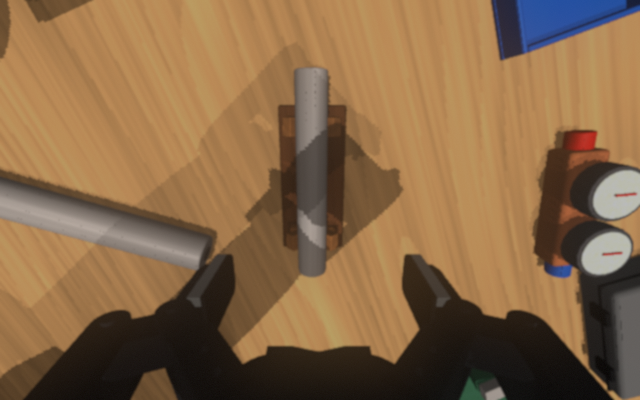

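The mandrel ends are seen at (311,69) and (312,272), as predicted, and the gap between the rest's posts is clear. I'll descend and grip.

```bash
python3 -m inch '[[0.4,[0.6,-0.6,5],-0.007],[0.4,[0.6,-0.6,9],-0.007],[0.4,[0.6,-0.6,12],-0.007],[0.4,[0.6,-0.6,13],-0.007],[0.4,[0.6,-0.6,14],-0.007],[0.4,[0.6,-0.6,14.9],-0.007],[0.4,[0.6,-0.6,14.9],-0.007],[0.4,[0.6,-0.6,14.9],-0.007]]'; python3 go.py
```

```text
time: 3.5
eef_pos: [0.474, 0.3449, 0.0506]
tcp_rot: [0.817, 0.576, 0.001, 0.0]
contact_force: [1.0, 0.7, 0.8]
opening: 0.704
t 3.5 pos [0.474  0.3449 0.0506] yaw 1.2287 open 0.704 F [1.  0.7 0.8] T [0.01 0.02 0.01] q [ 0.46  0.34  1.92 -0.    0.88  0.8 ]
```

```bash
python3 -m inch '[[-1,[0,0,0.3],0],[-1,[0,0,0.3],0],[-1,[0,0,0.3],0],[-1,[0,0,0.3],0],[-1,[0,0,0.3],0],[-1,[0,0,0.3],0],[-1,[0,0,0.3],0],[-1,[0,0,0.3],0]]' 70; python3 go.py
```

```text
time: 4.3
eef_pos: [0.4725, 0.3452, 0.0472]
tcp_rot: [0.817, 0.576, -0.0, -0.001]
contact_force: [-5.0, -0.0, 5.6]
opening: 0.329
t 4.3 pos [0.4725 0.3452 0.0472] yaw 1.2281 open 0.329 F [-5.  -0.   5.6] T [ 0.11  0.71 -0.18] q [0.46 0.34 1.92 0.   0.88 0.8 ]
```

```bash
python3 go.py 0.586,0.011,0.22,1.539
```

```text
t 4.3 pos [0.4725 0.3452 0.0472] yaw 1.2281 open 0.329 F [-5.  -0.   5.6] T [ 0.11  0.71 -0.18] q [0.46 0.34 1.92 0.   0.88 0.8 ]
0.586,0.011,0.22,1.539 -> [-27.66  21.89 -17.32] twist -0.311
```

```bash
python3 -m inch '[[-1,[0,0,-2],0],[-1,[0,0,-5],0],[-1,[0,0,-9],0],[-1,[0,0,-13],0],[-1,[-1,0.8,-17.3],0],[-1,[-4,3.2,-17.3],-0.1],[-1,[-7.4,5.8,-17.3],-0.2],[-1,[-10.8,8.5,-17.3],-0.31],[-1,[-14.2,11.2,-17.3],-0.31],[-1,[-17.6,13.9,-17.3],-0.31],[-1,[-21,16.6,-17.3],-0.31],[-1,[-24,19,-17.3],-0.31],[-1,[-26.5,21,-17.3],-0.31],[-1,[-27.7,21.9,-17.3],-0.31],[-1,[-27.7,21.9,-17.3],-0.31],[-1,[-27.7,21.9,-17.3],-0.31],[-1,[-27.7,21.9,-17.3],-0.31]]' 70
python3 - <<'E'
from h import *
s=status.get_state(); im=cams.read_camera("wrist"); C=cam("wrist",s)
b=cams.read_camera("scene"); c=cv2.resize(b[100:300,240:440],(600,600))[:, :]
cv2.imwrite("pics/w2.png",np.hstack([cv2.resize(im,(480,300)),cv2.resize(c,(300,300))]))
x=R.from_quat(s["tcp_rot"]).as_matrix()[:,0]; p=np.array(s["eef_pos"])
print([np.round(proj(C,p+x*(.0017+k)-[0,0,.0022])*.75) for k in (-.1,0,.1)])
E
python3 go.py 0.586,0.011,0.092,1.539
```

```text
time: 6.0
eef_pos: [0.5858, 0.0115, 0.2185]
tcp_rot: [0.718, 0.696, -0.0, -0.001]
contact_force: [0.3, 0.3, -6.0]
opening: 0.329
[array([238., 311.]), array([238., 201.]), array([238.,  32.])]
t 6.1 pos [0.5861 0.0115 0.219 ] yaw 1.5406 open 0.329 F [-0.   0.  -5.5] T [ 0.04 -0.01 -0.04] q [-0.15  0.12  1.83  0.    1.19 -0.12]
0.586,0.011,0.092,1.539 -> [-0.05  0.   12.7 ] twist 0.002
```

View pics/w2.png

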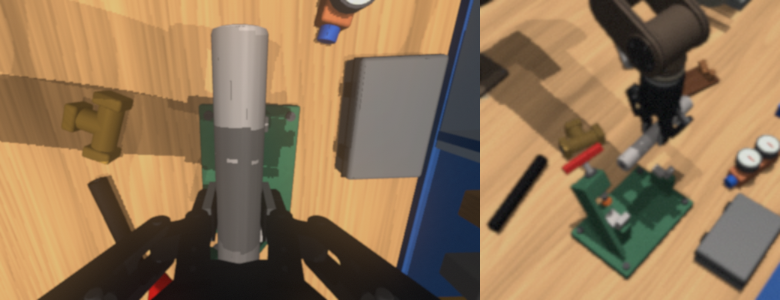

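The mandrel is held square: its far end is at (240,30) against a predicted (238,32), and its weight reads about 5.5 N. I'll lower it in front of the pad.

```bash
python3 -m inch '[[-1,[0,0,3],0],[-1,[0,0,6],0],[-1,[0,0,8.5],0],[-1,[0,0,10],0],[-1,[0,0,11],0],[-1,[0,0,12],0],[-1,[0,0,12.6],0],[-1,[0,0,12.6],0],[-1,[0,0,12.6],0]]' 70
python3 - <<'E'
from h import *
b=cams.read_camera("scene"); c=cv2.resize(b[150:300,260:410],(600,600),interpolation=cv2.INTER_CUBIC); cv2.imwrite("pics/s3.png",c)
C=cam("scene");s=status.get_state();x=R.from_quat(s["tcp_rot"]).as_matrix()[:,0];p=np.array(s["eef_pos"])
print(np.round(4*(proj(C,p+x*(-.0983)-[0,0,.0022])-[260,150])), "seat",np.round(4*(proj(C,[.585,-.112,.085])-[260,150])))
E
python3 go.py 0.5845,-0.0348,0.0915,1.539
```

```text
time: 7.0
eef_pos: [0.5872, 0.0101, 0.0941]
tcp_rot: [0.718, 0.696, 0.0, 0.001]
contact_force: [0.3, 0.4, -4.8]
opening: 0.332
[292. 343.] seat [273. 371.]
t 7.05 pos [0.5873 0.0101 0.0943] yaw 1.5388 open 0.328 F [ 1.   0.1 -4.6] T [-0.03  0.02  0.02] q [-0.16  0.27  1.9  -0.    0.96 -0.12]
0.5845,-0.0348,0.0915,1.539 -> [-4.49 -0.14  0.28] twist -0.0
```

View pics/s3.png

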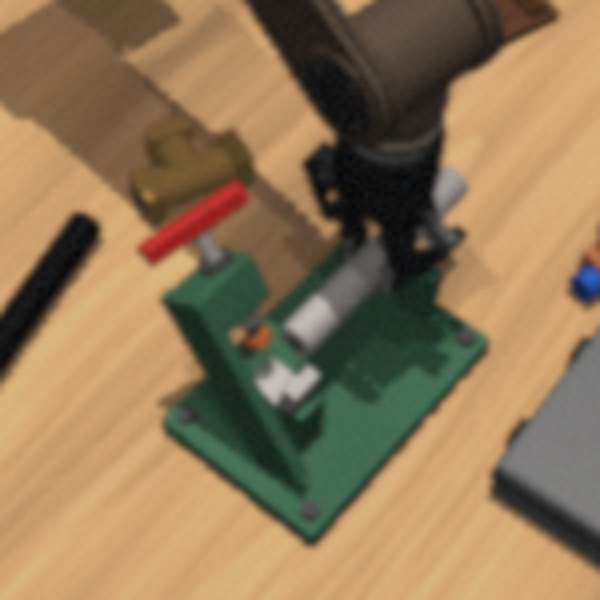

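The leading end is at (298,335) in the crop, in front of the pad at (258,338) and above vee 1 at (285,385). I'll slide it in slowly.

```bash
python3 -m inch '[[-1,[0,0,0.2],0],[-1,[-0.5,0,0.2],0],[-1,[-1,0,0.2],0],[-1,[-1.5,0,0.2],0],[-1,[-2,0,0.2],0],[-1,[-2.5,0,0.2],0],[-1,[-3,0,0.2],0],[-1,[-3.5,0,0.2],0],[-1,[-4,0,0.2],0],[-1,[-4.5,0,0.2],0],[-1,[-4.5,0,0.2],0],[-1,[-4.5,0,0.2],0]]' 70; python3 go.py 0.5874,-0.0368,0.0872,1.539
```

```text
time: 8.25
eef_pos: [0.5851, -0.0349, 0.0913]
tcp_rot: [0.718, 0.696, 0.0, -0.0]
contact_force: [-0.1, -0.5, -4.7]
opening: 0.328
t 8.25 pos [ 0.5851 -0.0349  0.0913] yaw 1.5384 open 0.328 F [-0.1 -0.5 -4.7] T [-0.01  0.01 -0.01] q [-0.23  0.27  1.91  0.    0.96 -0.2 ]
0.5874,-0.0368,0.0872,1.539 -> [-0.19  0.24  0.41] twist -0.001
```

```bash
python3 -m inch '[[-1,[-0.1,0,0.1],0],[-1,[-0.1,0,0.2],0],[-1,[-0.1,0.1,0.3],0],[-1,[-0.1,0.1,0.35],0],[-1,[-0.1,0.1,0.35],0]]' 70; python3 go.py
```

```text
time: 8.75
eef_pos: [0.5862, -0.0357, 0.0878]
tcp_rot: [0.718, 0.696, 0.0, -0.0]
contact_force: [0.6, 0.2, -4.3]
opening: 0.328
t 8.75 pos [ 0.5862 -0.0357  0.0878] yaw 1.5389 open 0.328 F [ 0.6  0.2 -4.3] T [ 0.01 -0.04  0.  ] q [-0.23  0.28  1.91  0.    0.95 -0.2 ]
```

```bash
python3 -m inch '[[-1,[0,0,0.1],0],[-1,[0,0,0.15],0],[-1,[0,0,0.15],0]]' 70; python3 go.py
```

```text
time: 9.05
eef_pos: [0.5867, -0.0358, 0.0876]
tcp_rot: [0.718, 0.696, 0.0, 0.001]
contact_force: [-2.5, 1.5, 2.8]
opening: 0.331
t 9.05 pos [ 0.5867 -0.0358  0.0876] yaw 1.5388 open 0.331 F [-2.5  1.5  2.8] T [0.15 0.42 0.02] q [-0.23  0.28  1.9   0.    0.95 -0.2 ]
```

The floor is touched: Fz went from -4.3 to +2.8. I'll open gently, wait, then look.

```bash
python3 -m inch '[[-0.25,[0,0,0.1],0],[-0.15,[0,0,0.1],0],[0,[0,0,0],0],[0,[0,0,0],0],[0.1,[0,0,0],0],[0.1,[0,0,0],0],[0.1,[0,0,-1],0],[0.1,[0,0,-3],0],[0.1,[0,0,-7],0],[0.1,[0,0,-12],0],[0.1,[0,0,-16],0],[0.1,[0,0,-19],0],[0.1,[0,0,-19],0],[0.1,[0,0,-19],0]]' 70
python3 - <<'E'
from h import *
s=status.get_state(); im=cams.read_camera("wrist"); C=cam("wrist",s); cv2.imwrite("pics/w4.png",im)
b=cams.read_camera("scene"); cv2.imwrite("pics/s4f.png",b);c=cv2.resize(b[150:300,260:410],(600,600),interpolation=cv2.INTER_CUBIC)
cv2.imwrite("pics/s4.png",np.vstack([np.hstack([c[:,:400],cv2.resize(im[:,120:520],(400,400))[:400]]) if 0 else np.hstack([cv2.resize(c,(400,400)),im[:,120:520]])]))
yv=np.array([.032,.9995,0])
for k in (-.023,.077,.177):
    p=np.array([.585,-.112,.085])+yv*k; print(k,"wrist",np.round(proj(C,p)-[120,0]),"+400 scene",np.round((proj(cam("scene"),p)-[260,150])*400/150))
E
python3 go.py
```

```text
time: 10.45
eef_pos: [0.5863, -0.0358, 0.2776]
tcp_rot: [0.718, 0.696, 0.001, 0.001]
contact_force: [-0.5, 0.6, -0.5]
opening: 0.548
-0.023 wrist [198. 258.] +400 scene [169. 261.]
0.077 wrist [198. 178.] +400 scene [226. 202.]
0.177 wrist [198.  82.] +400 scene [278. 148.]
t 10.55 pos [ 0.5852 -0.0356  0.2746] yaw 1.5388 open 0.547 F [ 0.2 -0.3 -1. ] T [-0.02  0.03 -0.04] q [-0.23  0.08  1.77 -0.    1.3  -0.2 ]
```

View pics/s4.png

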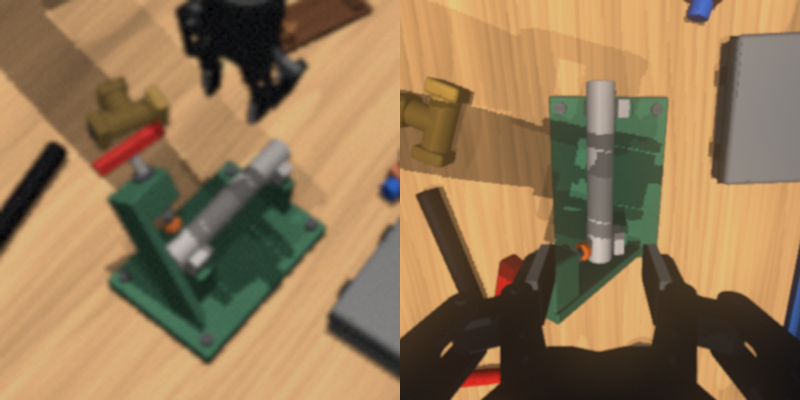

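The mandrel lies straight in the vees. In the wrist half it runs from (601,82) to (600,262) against predicted ends (598,82) and (598,258). The pad at (584,252) is still clear of it, and the end is near the plate. Next I'll hover over the T-bar and measure it closely.

```bash
python3 go.py 0.507,-0.109,0.30,1.265
```

```text
t 10.55 pos [ 0.5852 -0.0356  0.2746] yaw 1.5388 open 0.547 F [ 0.2 -0.3 -1. ] T [-0.02  0.03 -0.04] q [-0.23  0.08  1.77 -0.    1.3  -0.2 ]
0.507,-0.109,0.30,1.265 -> [-7.59 -7.59 -2.52] twist 0.274
```

```bash
python3 -m inch '[[0,[0,0,-2.5],0],[0,[-3,-3,-2.5],0.14],[0,[-6,-6,-2.5],0.27],[0,[-7.6,-7.6,-2.5],0.27],[0,[-7.6,-7.6,-2.5],0.27],[0,[-7.6,-7.6,-2.5],0.27],[0,[-7.6,-7.6,-2.5],0.27]]'
cat > tb.py <<'E'
# T-bar from red masks: red outline axis ray-cast onto the screw-normal plane through tbar_mid (top surface, +8 mm)
from h import *
import sys
th=np.deg2rad(35);vy=np.array([.032,.9995,0]);vx=np.array([.9995,-.032,0]);u=-np.sin(th)*vx+np.cos(th)*np.array([0,0,1]);e1=np.cos(th)*vx+np.sin(th)*np.array([0,0,1])
seat=np.array([.585,-.112,.085]);mid=seat+.136*u
print("model mid",np.round(mid,4))
for n in ("wrist","scene","top"):
    s=status.get_state();im=cams.read_camera(n);C=cam(n,s);cv2.imwrite(f"pics/{sys.argv[1]}_{n}.png",im)
    h=cv2.cvtColor(im,cv2.COLOR_BGR2HSV);m=cv2.inRange(h,(0,150,60),(6,255,255))|cv2.inRange(h,(174,150,60),(180,255,255))
    c0=proj(C,mid);w=90 if n=="wrist" else 20
    k=np.zeros_like(m);cv2.circle(k,tuple(int(v) for v in c0),w,255,-1);m&=k
    cs,_=cv2.findContours(m,0,1)
    if not cs: print(n,"none");continue
    c=max(cs,key=cv2.contourArea);(cx,cy),(a,b),an=cv2.minAreaRect(c)
    bp=cv2.boxPoints(((cx,cy),(a,b),an)); 
    P=sorted([(bp[i]+bp[(i+1)%4])/2 for i in range(4)],key=lambda p:-np.hypot(*(p-[cx,cy])))[:2]
    W=[]
    for p in P:
        o,d=ray(C,p);W.append(o+d*np.dot(mid-o,u)/np.dot(d,u))
    D=W[0]-W[1]; D*=np.sign(D@e1); q=np.arctan2(D@e1,D@vy)
    print(n,"px",np.round(P),"area",cv2.contourArea(c),"mid",np.round((W[0]+W[1])/2,4),"len",round(np.linalg.norm(D),4),"q",round(q,3))
E
python3 tb.py a; python3 go.py
```

```text
time: 11.25
eef_pos: [0.508, -0.1087, 0.3004]
tcp_rot: [0.805, 0.593, -0.0, -0.001]
contact_force: [-0.3, -0.3, -0.1]
opening: 0.502
model mid [ 0.507  -0.1095  0.1964]
wrist px [[317. 155.]
 [317. 248.]] area 1807.0 mid [ 0.5077 -0.1088  0.1969] len 0.088 q 0.328
scene px [[320. 197.]
 [295. 214.]] area 142.5 mid [ 0.5071 -0.1065  0.1964] len 0.0826 q 0.342
top px [[349. 203.]
 [349. 203.]] area 0.0 mid [ 0.4993 -0.1478  0.1918] len 0.0 q 0.0
t 11.4 pos [ 0.5082 -0.1086  0.3009] yaw 1.2701 open 0.5 F [ 0.3 -0.5  0.1] T [ 0.01 -0.02  0.02] q [-0.41 -0.1   1.9   0.    1.34 -0.11]
```

View pics/a_wrist.png

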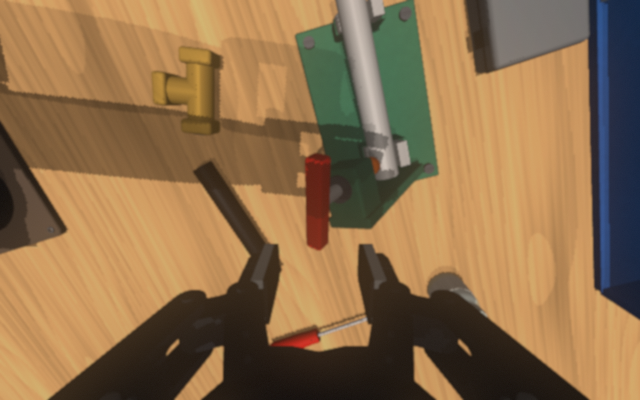

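The wrist view shows the T-bar from (317,155) to (317,248), centred between the fingers, which gives middle (0.5077, -0.1088, 0.197) and q about 0.33; the scene view says 0.34. The mandrel lies in the vees with its end by vee 1 at (385,172). I'll go down and pinch the bar across its middle.

```bash
python3 -m inch '[[-0.2,[0,0,3],0],[-0.2,[0,0,6],0],[-0.2,[0,0,8],0],[-0.2,[0,0,9],0],[-0.2,[0,0,9.7],0],[-0.2,[0,0,9.7],0],[-0.2,[0,0,9.7],0]]'; python3 go.py; python3 -m inch '[[-1,[0,0,0],0],[-1,[0,0,0],0],[-1,[0,0,0],0],[-1,[0,0,0],0],[-1,[0,0,0],0]]' 50;python3 go.py
```

```text
time: 12.1
eef_pos: [0.5084, -0.1095, 0.2054]
tcp_rot: [0.805, 0.593, 0.0, 0.001]
contact_force: [0.6, -0.6, 0.3]
opening: 0.398
t 12.1 pos [ 0.5084 -0.1095  0.2054] yaw 1.2691 open 0.398 F [ 0.6 -0.6  0.3] T [-0.02  0.02  0.03] q [-0.41 -0.02  2.    0.    1.16 -0.11]
time: 12.6
eef_pos: [0.5072, -0.1092, 0.2064]
tcp_rot: [0.806, 0.593, -0.0, -0.0]
contact_force: [-7.9, 1.9, 6.8]
opening: 0.226
t 12.6 pos [ 0.5072 -0.1092  0.2064] yaw 1.2684 open 0.226 F [-7.9  1.9  6.8] T [ 0.22  0.68 -0.14] q [-0.41 -0.02  2.   -0.    1.16 -0.11]
```

```bash
python3 -m inch '[[-1,[0,0,0],0.1],[-1,[0,0,0],0.2],[-1,[0,0,0],0.3],[-1,[0,0,0],0.4],[-1,[0,0,0],0.5],[-1,[0,0,0],0.6],[-1,[0,0,0],0.6]]' 50; python3 go.py; python3 tb.py b
```

```text
time: 13.3
eef_pos: [0.5053, -0.1085, 0.2056]
tcp_rot: [0.945, 0.328, -0.003, -0.002]
contact_force: [-11.9, 3.5, 7.2]
opening: 0.211
t 13.3 pos [ 0.5053 -0.1085  0.2056] yaw 0.6686 open 0.211 F [-11.9   3.5   7.2] T [0.29 1.47 0.05] q [-0.41 -0.02  2.   -0.    1.17  0.5 ]
model mid [ 0.507  -0.1095  0.1964]
wrist px [[314. 193.]
 [316. 311.]] area 4032.5 mid [ 0.5023 -0.1102  0.1931] len 0.1126 q 0.963
scene px [[321. 200.]
 [310. 204.]] area 44.0 mid [ 0.5217 -0.0906  0.2062] len 0.0327 q 0.946
top none
```

The bar follows: q is 0.96 by vision, as the geometry predicts. Continuing.

```bash
python3 -m inch '[[-1,[0,0,0],0.1],[-1,[0,0,0],0.2],[-1,[0,0,0],0.3],[-1,[0,0,0],0.4],[-1,[0,0,0],0.5],[-1,[0,0,0],0.6],[-1,[0,0,0],0.7],[-1,[0,0,0],0.8],[-1,[0,0,0],0.9],[-1,[0,0,0],1.0],[-1,[0,0,0],1.0]]' 50; python3 go.py; python3 tb.py c
```

```text
time: 14.55
eef_pos: [0.5056, -0.1059, 0.2044]
tcp_rot: [0.986, -0.164, -0.004, -0.004]
contact_force: [-8.5, 7.6, 3.9]
opening: 0.176
t 14.55 pos [ 0.5056 -0.1059  0.2044] yaw -0.3302 open 0.176 F [-8.5  7.6  3.9] T [2.08 0.78 0.58] q [-0.41 -0.02  2.    0.01  1.17  1.49]
model mid [ 0.507  -0.1095  0.1964]
wrist px [[312. 205.]
 [327. 304.]] area 3152.0 mid [ 0.5023 -0.1073  0.193 ] len 0.1157 q 1.745
scene px [[306. 204.]
 [316. 209.]] area 46.0 mid [ 0.5208 -0.1097  0.2061] len 0.0613 q 1.796
top none
```

```bash
python3 -m inch '[[-1,[0,0,0],0.1],[-1,[0,0,0],0.2],[-1,[0,0,0],0.3],[-1,[0,0,0],0.4],[-1,[0,0,0],0.5],[-1,[0,0,0],0.5]]' 50; python3 go.py; python3 tb.py d
```

```text
time: 15.3
eef_pos: [0.5072, -0.106, 0.2053]
tcp_rot: [0.915, -0.404, -0.002, -0.004]
contact_force: [-5.6, 9.4, 4.2]
opening: 0.178
t 15.3 pos [ 0.5072 -0.106   0.2053] yaw -0.8326 open 0.178 F [-5.6  9.4  4.2] T [1.98 0.09 0.11] q [-0.41 -0.02  2.    0.01  1.16  1.99]
model mid [ 0.507  -0.1095  0.1964]
wrist px [[310. 199.]
 [330. 311.]] area 3533.5 mid [ 0.5036 -0.1055  0.1939] len 0.1092 q 2.163
scene px [[307. 197.]
 [309. 214.]] area 71.5 mid [ 0.5074 -0.106   0.1966] len 0.1061 q 2.231
top none
```

```bash
python3 -m inch '[[-1,[0,0,0],0.1],[-1,[0,0,0],0.2],[-1,[0,0,0],0.25],[-1,[0,0,0],0.25]]' 50; python3 go.py; python3 tb.py e
```

```text
time: 15.85
eef_pos: [0.5083, -0.1071, 0.2059]
tcp_rot: [0.858, -0.513, -0.0, -0.003]
contact_force: [-2.7, 6.1, 2.9]
opening: 0.176
t 15.85 pos [ 0.5083 -0.1071  0.2059] yaw -1.0785 open 0.176 F [-2.7  6.1  2.9] T [ 1.77 -0.34  0.97] q [-0.41 -0.02  2.    0.01  1.16  2.24]
model mid [ 0.507  -0.1095  0.1964]
wrist px [[309. 197.]
 [332. 320.]] area 3835.0 mid [ 0.504  -0.1041  0.1942] len 0.1068 q 2.391
scene px [[309. 197.]
 [306. 215.]] area 70.5 mid [ 0.5073 -0.1084  0.1966] len 0.096 q 2.422
top none
```

Torque about z is up at 0.97, and q reads 2.39 to 2.42. I'll let go, rise, and measure cleanly.

```bash
python3 -m inch '[[-0.2,[0,0,0],0],[-0.2,[0,0,0],0],[-0.1,[0,0,0],0],[-0.1,[0,0,-1],0],[-0.1,[0,0,-4],0],[-0.1,[0,0,-8],0],[-0.1,[0,0,-10],0],[-0.1,[0,0,-10],0],[-0.1,[0,0,-10],0]]'; python3 go.py; python3 tb.py f
```

```text
time: 16.9
eef_pos: [0.5077, -0.1095, 0.3047]
tcp_rot: [0.857, -0.515, 0.0, 0.0]
contact_force: [0.7, 0.3, 0.0]
opening: 0.448
t 16.9 pos [ 0.5077 -0.1095  0.3047] yaw -1.0816 open 0.448 F [0.7 0.3 0. ] T [ 0.   -0.02  0.03] q [-0.41 -0.1   1.89 -0.    1.35  2.24]
model mid [ 0.507  -0.1095  0.1964]
wrist px [[311. 162.]
 [322. 247.]] area 1550.0 mid [ 0.5072 -0.1061  0.1964] len 0.095 q 2.427
scene px [[310. 196.]
 [306. 215.]] area 92.5 mid [ 0.5056 -0.1054  0.1953] len 0.103 q 2.432
top none
```

Run:
```python
import cv2,numpy as np
w=cv2.imread("pics/f_wrist.png");s=cv2.imread("pics/f_scene.png")
cv2.imwrite("pics/f.png",np.hstack([w[:,100:500],cv2.resize(s[160:290,270:400],(400,400),interpolation=cv2.INTER_CUBIC)]))
```

```text
(no output)
```

View pics/f.png

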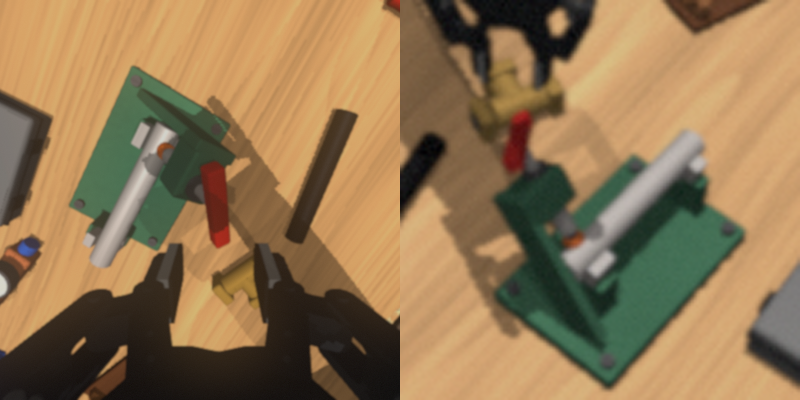

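With the handle free, both views give q about 2.43. The T-bar is at (215,205) in the wrist half, the orange pad is down on the mandrel, and the mandrel is still in both vees. Nominally that is about 19 N, so I'll regrip and add about 0.15 rad for the 25 N ideal.

```bash
python3 -m inch '[[-0.2,[-0.1,-0.1,3],-0.08],[-0.2,[-0.1,-0.1,6],-0.08],[-0.2,[-0.1,-0.1,8],-0.08],[-0.2,[-0.1,-0.1,9],-0.08],[-0.2,[-0.1,-0.1,9.9],-0.08],[-0.2,[-0.1,-0.1,9.9],-0.08],[-1,[-0.1,-0.1,9.9],-0.08],[-1,[-0.1,-0.1,9.9],-0.08],[-1,[-0.1,-0.1,9.9],-0.08],[-1,[-0.1,-0.1,9.9],-0.08],[-1,[-0.1,-0.1,9.9],-0.08]]' 50; python3 go.py; python3 -m inch '[[-1,[0,0,0],0.06],[-1,[0,0,0],0.12],[-1,[0,0,0],0.17],[-1,[0,0,0],0.22],[-1,[0,0,0],0.22]]' 50;  python3 go.py; python3 tb.py g
```

```text
time: 18.15
eef_pos: [0.5088, -0.1079, 0.2063]
tcp_rot: [0.877, -0.48, 0.001, -0.001]
contact_force: [0.7, 0.5, 0.5]
opening: 0.22
t 18.15 pos [ 0.5088 -0.1079  0.2063] yaw -1.0013 open 0.22 F [0.7 0.5 0.5] T [ 0.45 -0.57  0.08] q [-0.4  -0.02  2.    0.    1.16  2.17]
time: 18.65
eef_pos: [0.5085, -0.1077, 0.2065]
tcp_rot: [0.82, -0.572, 0.0, -0.0]
contact_force: [-0.3, 3.3, 4.0]
opening: 0.221
t 18.65 pos [ 0.5085 -0.1077  0.2065] yaw -1.2183 open 0.221 F [-0.3  3.3  4. ] T [ 0.81 -0.2   0.76] q [-0.4  -0.02  2.    0.    1.16  2.38]
model mid [ 0.507  -0.1095  0.1964]
wrist px [[309. 195.]
 [331. 324.]] area 4311.0 mid [ 0.5051 -0.1042  0.195 ] len 0.1024 q 2.543
scene px [[311. 198.]
 [303. 215.]] area 72.5 mid [ 0.5081 -0.1104  0.1972] len 0.0833 q 2.593
top none
```

```bash
python3 -m inch '[[-0.2,[0,0,0],0],[-0.2,[0,0,0],0],[-0.1,[0,0,0],0],[-0.1,[0,0,-1],0],[-0.1,[0,0,-4],0],[-0.1,[0,0,-8],0],[-0.1,[0,0,-10],0],[-0.1,[0,0,-10],0],[-0.1,[0,0,-10],0]]'; python3 go.py; python3 tb.py k
python3 - <<'E'
import cv2,numpy as np
from h import *
w=cv2.imread("pics/k_wrist.png");s=cv2.imread("pics/k_scene.png")
cv2.imwrite("pics/k.png",np.hstack([w[:,100:500],cv2.resize(s[160:290,270:400],(400,400),interpolation=cv2.INTER_CUBIC)]))
a=cv2.imread("pics/top0.png");b=cv2.imread("pics/k_top.png");C=cam("top");d=cv2.absdiff(a,b).max(2)
for n,(x,y,r) in dict(tee=(287,248,22),gauge=(233,139,28),case=(292,121,28),jar=(418,167,14),driver=(424,240,20)).items(): print(n,"changed px share",round(float((d[y-r:y+r,x-r:x+r]>60).mean()),3))
E
```

```text
time: 19.7
eef_pos: [0.508, -0.1081, 0.3055]
tcp_rot: [0.819, -0.573, 0.0, 0.0]
contact_force: [0.0, 0.2, -0.5]
opening: 0.451
t 19.7 pos [ 0.508  -0.1081  0.3055] yaw -1.2215 open 0.451 F [ 0.   0.2 -0.5] T [-0.04 -0.02  0.04] q [-0.41 -0.1   1.89 -0.    1.35  2.39]
model mid [ 0.507  -0.1095  0.1964]
wrist px [[312. 160.]
 [322. 247.]] area 1639.0 mid [ 0.5078 -0.1059  0.1969] len 0.0918 q 2.583
scene px [[311. 195.]
 [304. 215.]] area 101.5 mid [ 0.5052 -0.1051  0.195 ] len 0.0981 q 2.559
top none
tee changed px share 0.539
gauge changed px share 0.0
case changed px share 0.0
jar changed px share 0.0
driver changed px share 0.0
```

View pics/k.png

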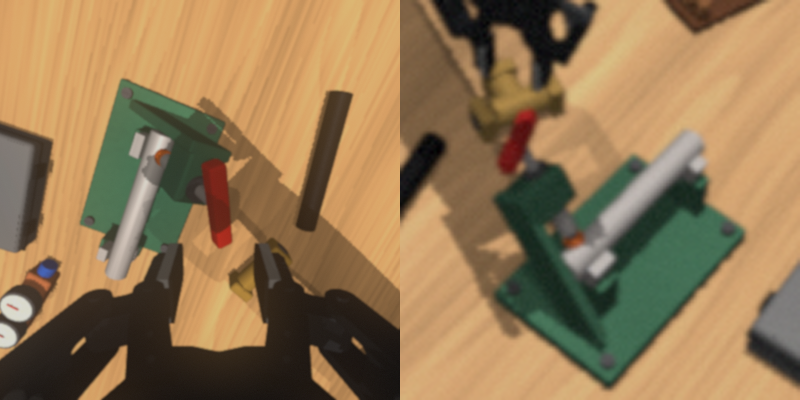

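The handle is free and q reads 2.58 (wrist) and 2.56 (scene), nominally about 26 N. The pad is on the mandrel, the mandrel is still in both vees, and the robot is clear. The tee's "change" in the top view is the arm standing over it; in the scene view the tee hasn't moved. Handing in.

```bash
python3 -c "
from plant import ctrl;print(ctrl.sign_off())"
```

```text
the job is handed in; nothing more can be done
None
```

The mandrel is in the vise and clamped, with the handle let go. I handed the job in at about 20 s of the 59 s; no verdict was reported.

- **Mandrel:** I gripped it by its middle, lowered it in front of the pad and slid it in endwise. I set it down until the floor contact showed and let go. The camera check put it straight in both vees, its ends within about 4 px of the prediction for a middle at y +77 mm. It lay about 3 px towards +x of my seat estimate. That is about 3 mm and no larger than the error in the estimate itself, but close to the 4 mm tolerance.
- **Clamp:** The moves only let the tool turn about its own vertical axis, so I pinched the T-bar with the tool vertical instead of along the screw's line. I turned it clockwise from about 0.33 rad in two grips. After the last release it read 2.58 rad from the wrist camera and 2.56 rad from the scene camera. That is about 26 N by the given figures. I could not measure the pad force directly. The wrist torque was erratic, so I relied on the angle rather than on the felt resistance.
- **Bystanders:** The gauge, case, jar and screwdriver showed no change in the top view. The tee failed that check because the arm was standing over it, but in the scene view it looks unmoved. My top-view T-bar measurement also failed, because the arm blocked it.
- **Forces:** Wrist force stayed under about 16 N at every reading I took.

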